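# Find and reset the tripped lathe starter by feel

## Robot

A 6-joint arm with a two-finger parallel gripper is mounted at the origin on the work surface. World frame = base frame: x ahead of the robot, y to its left, z up, the work surface at z = 0. Lengths are in m, angles in rad, forces in N, time in s.
With the tool pointing down it reaches from about 0.275 to 1 m from the base axis. Payload 8.4 kg.
Tool frame: the origin (TCP) lies on the centre line of the jaws, within the pads' length; the fingertips stand 17 mm ahead of it and the grasp point (between the pads) lies 2 mm behind it (bot.tcp_to_tips is the z of the fingertips in the tool frame, in m); z points along the fingers, y is the line along which they close (so a half turn about z gives the same grasp; the last joint's range is limited). The gripper opens to 85 mm and grips with 20 to 120 N. Pads are 22 mm wide; open, the fingers measure 114 mm over their backs; the gripper's body (76 mm by 85 mm) begins 54 mm behind the grasp point. The pads swing forward as they close: fully open they stand 13 mm farther back than shut.
Start: joints at [1.178, 0.353, 1.633, -0, 1.155, -0.002], TCP at [0.238, 0.578, 0.248] pointing down, gripper open.
Joint ranges: [-2.63, 2.63], [-0.92, 2.1], [0.06, 2.66], [-1.3, 4.44], [0, 2.69], [-3.02, 3.02]. Speed limits (rad/s): [2.22, 2.22, 2.79, 3.14, 3.14, 3.14].

## Interface

Orientations are given as a unit quaternion [x, y, z, w].
In Python, from workcell import bot gives the robot as it stands. Calls block until the motion is done:
- bot.reach(position, orientation): joint-space move of the TCP to a pose.
- bot.servo_line(position, ori=None, velocity=0.15): straight line of the TCP; ori=None keeps the orientation; velocity is the mean speed in m/s.
- bot.goto_joints(angles): joint-space move.
- bot.move_gripper(opening, strength=None): finger opening in m; strength is the grip in N (None keeps the last); returns when the fingers have stopped.
- bot.dwell(seconds).
- bot.solve_ik(position, orientation): joint angles nearest the present ones, or None.
- bot.get_obs(): the state.
- bot.read_camera(name): name is "scene" or "top"; returns a dict with "frame" (400x640x3 uint8, red, green, blue), "intrinsics" (3x3 intrinsics, pixels), "view" (4x4, takes a point from world to camera coordinates). Camera axes: x right, y down, z forward; pixel columns grow to the right and rows downward; lengths in m; the calibration is good to about 2 mm. A picture is of the moment at which its call begins. There is no depth.
A pose or a line that the arm cannot do raises bot.IKError and nothing moves.
- bot.hand_in(): hands the job in; it is judged then, once.
The state is a dict: "time_s": time; "joint_pos": joint angles; "joint_vel": joint speeds; "joint_efforts": joint torques, N m; "position": TCP position; "orientation": TCP orientation; "wrist_force": force on the tool from outside, world axes, zero at the start; "ft_torque": the same for the moment, N m; "gripper_width": finger opening in m; "grip_force": force on a finger pad.
Only numpy, scipy, OpenCV 4.12 (cv2) and the standard library are available. Lean on these libraries where they do the work, as an engineer would, in place of code of your own. Each camera call takes 0.05 s, during which the arm holds its last target. There are 200 camera calls.

## Task

One of the three lathe starters in the grey box on the bench has tripped. Press the blue reset buttons slowly and gently, one at a time: let go of a button that stays soft before it reaches its stop, and press the tripped one only until it snaps through and stays down, without bearing on its stop or pushing hard on anything. Then swing the red-tipped lever of that same starter fully over, away from the robot, leave the other two levers as they are, and do not disturb the things lying round the box.

Things in the scene. Friction and masses are not known exactly. Their poses are not given: they have to be found in the camera images.
- console: Open grey steel box fixed on the bench, 210 (x) x 340 (y) x 40 mm high; origin under its centre, x away from the robot, y to the left. Three like cream starters, 145 (x) x 70 (y) x 60 mm tall, stand in it in a row along y, 100 mm apart. Each is packed up by its own unknown amount: its parts may be 5 mm higher or lower than the points say. Exactly one, in any place, is tripped.
- button_left (a point): Nominal centre of the top of the left (+y) starter's blue button at rest (true height up to 5 mm off): 28 mm diameter, 19 mm proud of its black collar. It is pushed straight down, full travel 9 mm to a hard stop. Axes as the box.
- button_middle (a point): The same point of the middle starter's button. How a tripped starter's button feels: the force climbs to about 7 N at 2 mm of travel, then falls away to nothing at about 5 mm, where it snaps on by itself to its stop at 9 mm and stays down.
- button_right (a point): The same point of the right (-y) starter's button. How a soft starter's button feels: the force grows evenly and slowly, about 2 to 4 N at 5 mm and 3 to 5 N at 7 mm, and the button comes back up when let go.
- lever_left (a point): Nominal pivot of the left starter's lever (height up to 5 mm off), 85 mm behind its button. It turns about the box's y: black arm 9 mm thick, 14 mm wide, with a red cross bar 16 mm thick, 26 mm long centred 46 mm from the pivot. At first it leans 0.5 rad toward the robot.
- lever_middle (a point): The same point of the middle starter's lever. Fully over, a lever leans 0.5 rad away from the robot, against a stop. It stays where it is left and needs about 1 to 2 N at its bar.
- lever_right (a point): The same point of the right starter's lever.
- key_a (a joint): Travel of one of the three buttons, m: 0 at rest, 0.009 at its stop. The letters a, b, c tell nothing of a starter's place in the box.
- key_b (a joint): Travel of another of the buttons, m.
- key_c (a joint): Travel of another of the buttons, m.
- switch_a (a joint): Angle of the lever on the same starter as key_a, rad: 0 toward the robot, 1.0 fully over away from the robot.
- switch_b (a joint): Angle of the lever on the same starter as key_b, rad.
- switch_c (a joint): Angle of the lever on the same starter as key_c, rad.
- gouge: Turning gouge lying to the right of the box: wooden handle 32 mm thick, 320 mm long in all, along its x; origin under it near the ferrule. To be left alone.
- oiler: White plastic bottle 56 mm diameter, 120 mm tall, standing left of the box, origin at its foot. To be left alone.
- bowl: Turned wooden bowl 100 mm across, 50 mm high, behind the box, origin under it. To be left alone.

How it is judged:
On the way, in this order (a step that is already met when the one before it is completed fails the run):
1. one button has snapped through and stays down on its own, no lever thrown yet (value of joint any of key_a, key_b, key_c above 0.0075 m and contact force between the fingers and anything else below 0.1 N and value of joint each of switch_a, switch_b, switch_c below 0.3 rad), for 0.2 s.
2. the lever of that same starter is fully over (((value of joint key_a above 0.0075 m and value of joint switch_a above 0.85 rad) or (value of joint key_b above 0.0075 m and value of joint switch_b above 0.85 rad) or (value of joint key_c above 0.0075 m and value of joint switch_c above 0.85 rad))), for 0.2 s.
At the end, for the whole second after the job is handed in: One starter, the tripped one, has its button down (over 7.5 mm) and its lever over (above 0.85 of 1.0 rad); the other two have their buttons up (under 2 mm) and their levers where they were (below 0.2 rad) (((value of joint key_a above 0.0075 m and value of joint switch_a above 0.85 rad and value of joint each of key_b, key_c below 0.002 m and value of joint each of switch_b, switch_c below 0.2 rad) or (value of joint key_b above 0.0075 m and value of joint switch_b above 0.85 rad and value of joint each of key_a, key_c below 0.002 m and value of joint each of switch_a, switch_c below 0.2 rad) or (value of joint key_c above 0.0075 m and value of joint switch_c above 0.85 rad and value of joint each of key_a, key_b below 0.002 m and value of joint each of switch_a, switch_b below 0.2 rad))); the robot touches nothing.
It fails at once if a button is borne down against its stop (the fingers at a button, pushing over 5.5 N, with a button beyond 7.8 mm) (contact force between the fingers and anything else above 5.5 N and value of joint any of key_a, key_b, key_c above 0.0078 m and (horizontal distance between the grasp point and button_left below 0.025 m or horizontal distance between the grasp point and button_middle below 0.025 m or horizontal distance between the grasp point and button_right below 0.025 m)).
It fails at once if the fingers bear on anything with more than 22 N (contact force between the fingers and anything else above 22 N).
It fails at once if the lever of a starter is thrown (over 0.3 rad) whose button is not down ((value of joint switch_a above 0.3 rad and value of joint key_a below 0.0075 m) or (value of joint switch_b above 0.3 rad and value of joint key_b below 0.0075 m) or (value of joint switch_c above 0.3 rad and value of joint key_c below 0.0075 m)).
It fails at once if a bystander is pushed more than 15 mm (distance of any of gouge, oiler, bowl from where it was at the start of the episode above 0.015 m).
It also fails if it takes over 64 s, if anything falls off the work surface, if the arm or the gripper's body presses on something with over 40 N, if the wrist force passes 120 N, or if a joint passes its speed limit or range.

## Working session

There is one attempt and no reset: what is moved stays moved. The work goes in short steps, each a Python script; the robot and the scene stay as the last script left them, time stands still between calls to the robot, and variables do not carry over. Pictures are saved under pics/ and viewed, at most 10 in all, crops included, and the job is handed in when it is done.

```bash
mkdir -p pics; ls
python3 - <<'E'
from workcell import bot
import cv2,numpy as np
o=bot.get_obs(); print(o)
print(bot.tcp_to_tips)
for n in("scene","top"):
    c=bot.read_camera(n); cv2.imwrite(f"pics/{n}0.png",c["frame"][:,:,::-1]); print(n,c["intrinsics"],c["view"])
    np.savez(f"{n}0.npz",**c)
E
```

```text
pics
workcell.py
{'time_s': 0.0, 'joint_pos': array([ 1.17761508e+00,  3.53645961e-01,  1.63416769e+00,  1.39464585e-05,
        1.15520835e+00, -2.39390786e-03]), 'joint_vel': array([-0.00127559, -0.00037666, -0.00043355, -0.00019514, -0.00298548,
       -0.00157794]), 'joint_efforts': array([-3.48588183e-03, -6.05245399e+01, -3.42058825e+01, -4.24194559e-04,
        9.73952789e-03,  2.44919545e-05]), 'position': array([0.23788362, 0.57744553, 0.24754868]), 'orientation': array([ 1.94155444e-01,  9.80970516e-01, -6.99485006e-04, -1.46686663e-04]), 'wrist_force': array([0.17223575, 0.70918025, 0.39131988]), 'ft_torque': array([ 0.0079165 , -0.02432892, -0.0469739 ]), 'grip_force': 0.0, 'gripper_width': 0.08522397072730128}
0.017
scene [[372.44625702   0.         316.55872683]
 [  0.         372.44625702 194.77375626]
 [  0.           0.           1.        ]] [[-0.47779076  0.87846756  0.00327566  0.2578321 ]
 [ 0.46170405  0.25428554 -0.84980482 -0.23315933]
 [-0.74735892 -0.40451651 -0.52708731  1.28676547]
 [ 0.          0.          0.          1.        ]]
top [[376.1529596    0.         322.17383785]
 [  0.         376.1529596  199.1594657 ]
 [  0.           0.           1.        ]] [[-1.29057258e-03 -9.99942302e-01  1.06642710e-02  2.73300030e-02]
 [-9.86433033e-01 -4.77647802e-04 -1.64163464e-01  5.97941212e-01]
 [ 1.64159086e-01 -1.07314541e-02 -9.86375502e-01  8.24217212e-01]
 [ 0.00000000e+00  0.00000000e+00  0.00000000e+00  1.00000000e+00]]
```

View pics/scene0.png

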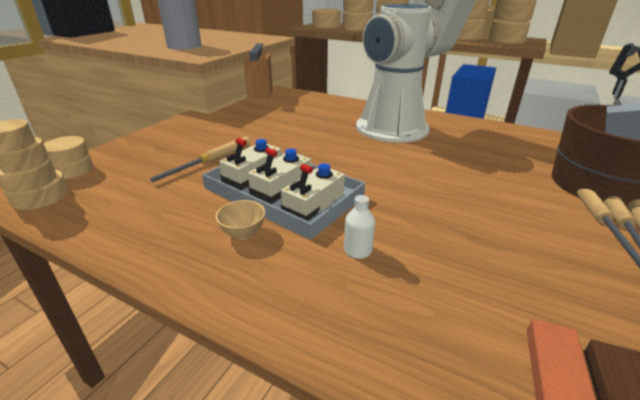

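View pics/top0.png

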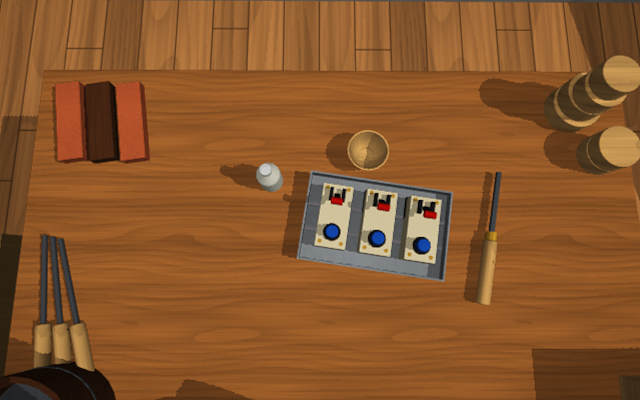

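The scene view shows the box at about (284,190), with blue buttons at about (262,146), (291,156) and (324,171), and the bowl, oiler and gouge around it. The top view shows buttons at (332,232), (377,238) and (422,245), and red bars at (337,200), (383,205) and (430,213). Next I'll triangulate these.

```bash
cat > vis.py <<'E'
import cv2,numpy as np
def load(n): return dict(np.load(n))
def blobs(f,kind,roi,amin=12):
    h=cv2.cvtColor(f,cv2.COLOR_RGB2HSV)
    if kind=='blue': m=cv2.inRange(h,(105,150,60),(130,255,255))
    else: m=cv2.inRange(h,(0,200,90),(5,255,255))|cv2.inRange(h,(174,200,90),(180,255,255))
    k=np.zeros_like(m); x0,y0,x1,y1=roi; k[y0:y1,x0:x1]=255; m&=k
    n,l,s,c=cv2.connectedComponentsWithStats(m)
    return [(c[i],s[i],np.argwhere(l==i)[:,::-1]) for i in range(1,n) if s[i][4]>=amin]
def P(c): return c["intrinsics"]@c["view"][:3]
def tri(a,pa,b,pb):
    X=cv2.triangulatePoints(P(a),P(b),np.float64(pa).reshape(2,1),np.float64(pb).reshape(2,1)); return (X[:3]/X[3]).ravel()
def plane(c,p,z):
    R,t=c["view"][:3,:3],c["view"][:3,3]; o=-R.T@t
    d=R.T@np.linalg.inv(c["intrinsics"])@np.r_[p,1]; return o+d*(z-o[2])/d[2]
def proj(c,X):
    u=P(c)@np.r_[X,1]; return u[:2]/u[2]
E
python3 - <<'E'
from vis import *
s,t=load("scene0.npz"),load("top0.npz")
np.set_printoptions(precision=4,suppress=True)
for k in('blue','red'):
    S=sorted(blobs(s["frame"],k,(200,120,360,200)),key=lambda b:-b[0][0]); T=sorted(blobs(t["frame"],k,(300,170,455,280)),key=lambda b:b[0][0])
    print(k,[(b[0],b[1]) for b in S]); print([(b[0],b[1]) for b in T])
    for a,b in zip(S,T): print(tri(s,a[0],t,b[0]), plane(t,b[0],.105))
h=cv2.cvtColor(t["frame"],cv2.COLOR_RGB2HSV)
a=cv2.resize(s["frame"][125:235,195:375],None,fx=4,fy=4,interpolation=cv2.INTER_CUBIC)
cv2.imwrite("pics/sc.png",a[:,:,::-1])
a=cv2.resize(t["frame"][165:285,290:460],None,fx=4,fy=4,interpolation=cv2.INTER_CUBIC)
cv2.imwrite("pics/tc.png",a[:,:,::-1])
E
```

```text
blue [(array([323.7241, 169.8707]), array([318, 164,  12,  13, 116], dtype=int32)), (array([290.3564, 154.7327]), array([286, 149,  11,  12, 101], dtype=int32)), (array([260.5976, 144.5366]), array([256, 140,  10,  10,  82], dtype=int32))]
[(array([331.6963, 230.9185]), array([326, 225,  13,  13, 135], dtype=int32)), (array([377.585 , 237.5918]), array([371, 231,  14,  14, 147], dtype=int32)), (array([423.1691, 244.7647]), array([417, 239,  13,  13, 136], dtype=int32))]
[0.5214 0.0073 0.0783] [0.5197 0.0074 0.105 ]
[ 0.5059 -0.0924  0.087 ] [ 0.5054 -0.0907  0.105 ]
[ 0.4901 -0.1918  0.0861] [ 0.4901 -0.1878  0.105 ]
red [(array([305.9048, 168.1905]), array([301, 165,  10,   7,  42], dtype=int32)), (array([271.    , 152.0882]), array([266, 150,  10,   6,  34], dtype=int32)), (array([240.5357, 141.6786]), array([237, 139,   9,   6,  28], dtype=int32))]
[(array([336.3472, 200.4444]), array([331, 197,  12,   8,  72], dtype=int32)), (array([383.2329, 206.5479]), array([378, 203,  12,   8,  73], dtype=int32)), (array([429.8551, 214.2464]), array([424, 211,  12,   8,  69], dtype=int32))]
[ 0.5849 -0.0023  0.1094] [ 0.5859 -0.0031  0.105 ]
[ 0.5701 -0.1017  0.1183] [ 0.5725 -0.1047  0.105 ]
[ 0.5538 -0.2012  0.1163] [ 0.5557 -0.2053  0.105 ]
```

View pics/sc.png

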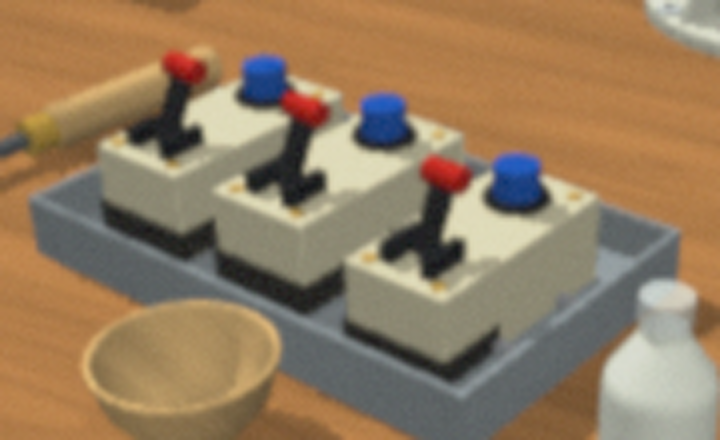

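View pics/tc.png

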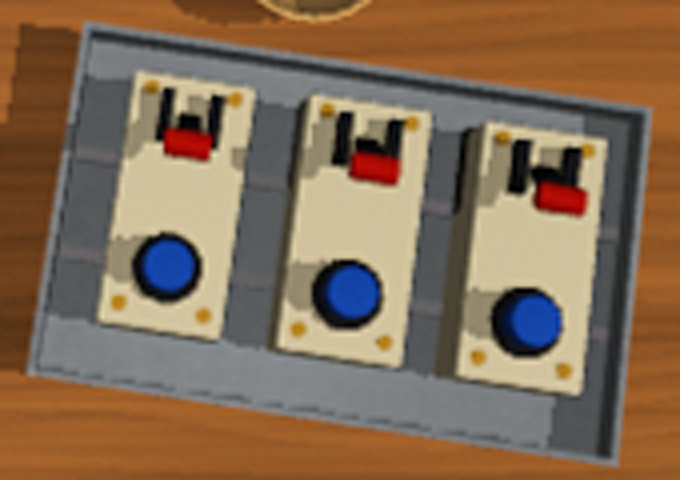

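The crops confirm the layout: three upright buttons, levers leaning toward the robot, and heights that agree with the stated sizes (button tops about 0.087 to 0.095 m, bars about 0.11 to 0.118 m). I'll move over the left button and probe it.

```bash
cat > press.py <<'E'
from workcell import bot
from vis import *
s,t=load("scene0.npz"),load("top0.npz")
pts=[]; bars=[]
for k,o in(('blue',pts),('red',bars)):
    S=sorted(blobs(s["frame"],k,(200,120,360,200)),key=lambda b:-b[0][0]); T=sorted(blobs(t["frame"],k,(300,170,455,280)),key=lambda b:b[0][0])
    for a,b in zip(S,T):
        z=tri(s,a[0],t,b[0])[2]; z+=.008*(k=='blue')
        o.append(plane(t,b[0],z))
d=pts[0]-pts[2]; yaw=-np.arctan2(d[0],d[1]); X=np.array([np.cos(yaw),np.sin(yaw),0])
def q():   # tool down, tool y along box -y or +y, whichever turns the last joint less
    c=[]
    for ang in(yaw+np.pi/2,yaw-np.pi/2):
        a=(ang+np.pi/2)/2; c.append(np.array([np.cos(a),np.sin(a),0,0]))
    return c
TIP=bot.tcp_to_tips
def F():
    return np.mean([bot.get_obs()["wrist_force"] for _ in range(3)],0)
def press(p,Q):
    bot.reach([p[0],p[1],p[2]+TIP+.03],Q)
    z=p[2]+TIP+.010; bot.servo_line([p[0],p[1],z],velocity=.05); bot.dwell(.3); z0=z
    f0=F()[2]; log=[]; zc=None; peak=0; res='none'
    while z>z0-.026:
        z-=.0004; bot.servo_line([p[0],p[1],z],velocity=.004)
        f=F()[2]-f0; za=bot.get_obs()["position"][2]; log.append((za-TIP,f)); peak=max(peak,f)
        if zc is None and f>.5: zc=za
        if f>9.5: res='hard'; break
        if peak>5 and f<.6: res='snapped'; break
        if zc and zc-za>.0035 and peak<4.2: res='soft'; break
        if zc and zc-za>.0062: res='deep'; break
    x=bot.get_obs()["position"]
    bot.servo_line([p[0],p[1],z+.015],velocity=.05); bot.servo_line([p[0],p[1],p[2]+TIP+.04],velocity=.15)
    print(res,"contact",zc and zc-TIP,"t",bot.get_obs()["time_s"]); 
    i=max(0,next((j for j,l in enumerate(log) if l[1]>.3),0)-3)
    print(np.round(np.array(log[i:])*[1000,1],2).tolist())
    return res
E
python3 - <<'E'
from press import *
np.set_printoptions(precision=4,suppress=True)
print(np.array(pts),np.array(bars),yaw,[np.linalg.norm(pts[i]-pts[i+1]) for i in(0,1)],[(b-p)@X for b,p in zip(bars,pts)])
bot.move_gripper(0.0,40)
p=pts[0]
js=[(bot.solve_ik([p[0],p[1],.15],Q),Q) for Q in q()]
print([j[0] for j in js])
Q=min((j for j in js if j[0] is not None),key=lambda j:abs(j[0][5]))[1]; np.save("Q.npy",Q)
bot.reach([p[0],p[1],.22],Q); o=bot.get_obs(); print(o["position"],o["time_s"],o["gripper_width"])
f=[]; 
for _ in range(8): bot.dwell(.02); f.append(bot.get_obs()["wrist_force"])
print(np.array(f).std(0),np.mean(f,0))
print(press(p,Q))
E
```

```text
[[ 0.5212  0.0067  0.0863]
 [ 0.506  -0.0923  0.095 ]
 [ 0.4906 -0.1909  0.0941]] [[ 0.5851 -0.0029  0.1094]
 [ 0.5705 -0.1024  0.1183]
 [ 0.5543 -0.2019  0.1163]] -0.15398377561168486 [np.float64(0.10054925481311797), np.float64(0.09976207844156976)] [np.float64(0.06464282157821644), np.float64(0.06529461663578874), np.float64(0.06465703670816875)]
[array([ 0.01  ,  0.3149,  1.9422, -0.    ,  0.8845, -1.4068]), array([ 0.01  ,  0.3149,  1.9422, -0.    ,  0.8845,  1.7348])]
[0.5213 0.0073 0.22  ] 3.1417 0.0001706390987247482
[0.2647 0.485  0.4315] [-0.1684  0.0975 -0.0205]
soft contact 0.0955089834343795 t 8.05
[[95.93, -0.52], [95.51, 0.61], [95.1, 0.47], [94.69, 0.04], [94.31, 0.44], [93.91, 0.19], [93.5, -0.44], [93.1, -0.32], [92.7, 0.46], [92.31, -0.2], [91.91, -0.19]]
soft
```

Sensor noise of about 0.43 N caused a false contact at 95.5 mm, well above the button. I'll average more samples, require contact to be confirmed, and redo it.

```bash
python3 - <<'E'
s=open("press.py").read()
s=s.replace('''    return np.mean([bot.get_obs()["wrist_force"] for _ in range(3)],0)''','''    r=[]
    for _ in range(n): bot.dwell(.01); r.append(bot.get_obs()["wrist_force"])
    return np.mean(r,0)''').replace("def F():","def F(n=8):").replace("f0=F()[2]","f0=F(30)[2]")
s=s.replace("TIP+.010;","TIP+.007;").replace("z-=.0004","z-=.0005").replace("if zc is None and f>.5:","if zc is None and f>.6 and len(log)>1 and log[-2][1]>.4:")
s=s.replace("z0-.026","z0-.018").replace("peak<4.2","peak<5").replace(">.0035",">.0032").replace("if l[1]>.3","if l[1]>.5")
open("press.py","w").write(s)
E
python3 -c "
from press import *
press(pts[0],np.load('Q.npy'))"
```

```text
snapped contact 0.09142912871081477 t 15.0083
[[92.83, -0.13], [92.32, 0.26], [91.8, 0.61], [91.43, 1.8], [90.98, 4.16], [90.5, 6.12], [90.06, 6.87], [89.6, 7.1], [89.05, 7.04], [88.5, 5.73], [87.88, 4.51], [87.29, 2.84], [86.72, 1.39], [86.11, 0.15]]
```

The left starter was the tripped one: a 7.1 N peak, then it fell away to nothing. I'll confirm it stays down, then throw its lever.

Run:
```python
from press import *
Q=np.load('Q.npy'); p,b=pts[0],bars[0]; Y=np.array([-X[1],X[0],0])
print("lat",(b-p)@Y)
c=lambda dx,z:(p+X*dx+Y*((b-p)@Y)/2)*[1,1,0]+[0,0,z]
bot.servo_line(c(30,0)*0+c(.033,.16),velocity=.15)
bot.dwell(.3)
cs=bot.read_camera("scene"); f=cs["frame"]; cv2.imwrite("pics/s2.png",cv2.resize(f[95:235,195:375],None,fx=4,fy=4,interpolation=cv2.INTER_CUBIC)[:,:,::-1])
for bl in blobs(f,'blue',(200,120,360,200)): print(bl[0],bl[1])
print(bot.get_obs()["time_s"])
```

```text
lat 0.00034367920432336
[260.55421687 144.62650602] [256 140  10  10  83]
[290.5049505 154.6039604] [286 149  11  12 101]
[323.80487805 171.74390244] [318 168  12   9  82]
15.7583
```

View pics/s2.png

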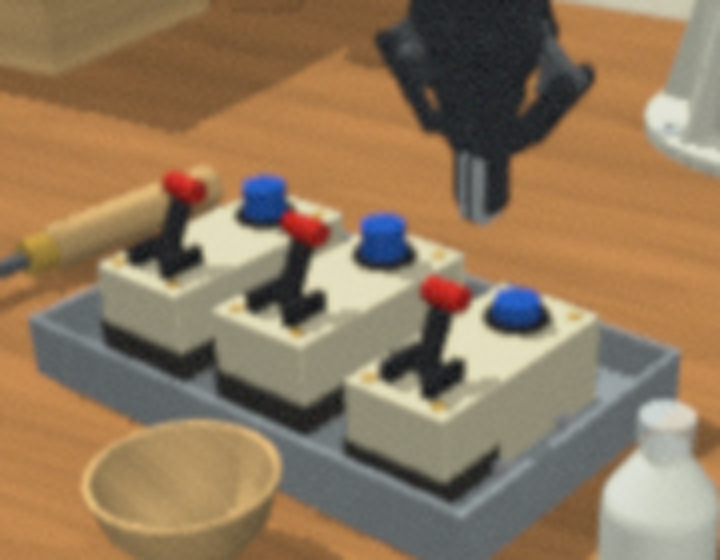

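The left button stays down (its blob top dropped from row 164 to 168), and the other two are up. Throwing the left lever next.

Run:
```python
from press import *
Q=np.load('Q.npy'); p,b=pts[0],bars[0]; Y=np.array([-X[1],X[0],0])
c=lambda dx,z:(p+X*dx)*[1,1,0]+[0,0,z]
zt=.103+TIP
bot.servo_line(c(.033,zt),velocity=.06); bot.dwell(.2); f0=F(20); dx=.033; log=[]
while dx<.096:
    dx+=.0015; bot.servo_line(c(dx,zt),velocity=.02)
    f=F(4)-f0; log.append((dx*1000,-f@X,f[2]))
    if -f@X>6.5 or abs(f[2])>8: break
print(np.round(log,1).tolist())
bot.servo_line(c(dx-.02,zt),velocity=.06); bot.servo_line(c(dx-.02,.24),velocity=.12)
print(bot.get_obs()["time_s"]); bot.reach([.38,.0,.28],Q)
cs,ct=bot.read_camera("scene"),bot.read_camera("top")
a=cs["frame"][95:235,195:375]; a2=ct["frame"][140:280,280:460]
cv2.imwrite("pics/s3.png",cv2.resize(np.hstack([a,a2]),None,fx=2.2,fy=2.2,interpolation=cv2.INTER_CUBIC)[:,:,::-1])
for k in('blue','red'):
  for n,cc,r in(("s",cs,(200,120,360,200)),("t",ct,(300,170,455,280))):
    print(k,n,[np.round(x[0],1).tolist() for x in blobs(cc["frame"],k,r)])
print(bot.get_obs()["time_s"],F(20))
```

```text
[[34.5, 0.4, 0.0], [36.0, 0.4, -0.3], [37.5, 0.3, -0.3], [39.0, -0.1, -0.2], [40.5, -0.4, -0.6], [42.0, 0.3, -0.2], [43.5, -0.2, 0.1], [45.0, -0.0, -0.4], [46.5, 0.9, 0.3], [48.0, 3.5, 2.7], [49.5, 2.8, 1.7], [51.0, 1.8, 1.4], [52.5, 1.8, 0.9], [54.0, 1.5, 0.7], [55.5, 1.2, 0.9], [57.0, 1.2, 0.8], [58.5, 1.2, 0.9], [60.0, 0.7, 0.9], [61.5, 1.0, 0.0], [63.0, 0.8, 0.3], [64.5, 1.0, 1.1], [66.0, 0.5, 0.4], [67.5, 0.6, 0.7], [69.0, 0.4, 0.6], [70.5, 0.3, 0.0], [72.0, 0.7, 0.4], [73.5, 0.4, -0.2], [75.0, 0.6, -0.5], [76.5, 0.9, -0.6], [78.0, 0.6, -0.3], [79.5, 0.9, -1.1], [81.0, 1.5, -1.2], [82.5, 1.3, -1.2], [84.0, 1.3, -1.7], [85.5, 1.2, -0.9], [87.0, 1.7, -1.6], [88.5, 1.4, -1.5], [90.0, 4.6, -1.0], [91.5, 9.4, 2.2]]
29.625
blue s [[260.6, 144.6], [290.4, 154.6], [323.8, 171.7]]
blue t [[331.5, 231.1], [377.6, 237.6], [423.2, 244.8]]
red s [[240.5, 141.6], [270.4, 151.9], [292.8, 176.4]]
red t [[339.1, 181.3], [383.3, 206.5], [429.7, 214.2]]
30.5917 [ 0.12220507  0.03694826 -0.1024521 ]
```

View pics/s3.png

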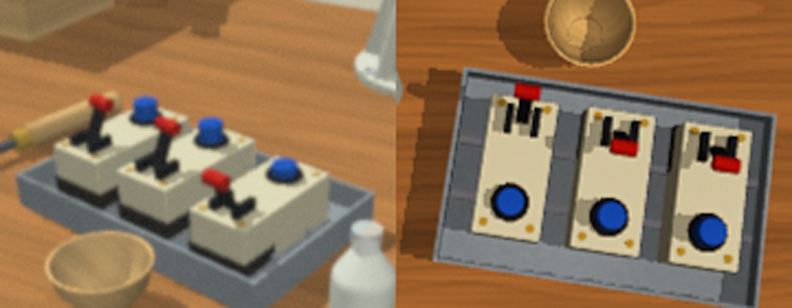

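The left lever lies fully over: it travelled about 44 mm to a firm stop. Its button is still down, and the other two starters and the bystanders haven't moved. Handing in.

```bash
python3 -c "
from workcell import bot
print(bot.hand_in())"
```

```text
the job is handed in; nothing more can be done
None
```

The left starter was the tripped one: its button snapped through and stayed down, its lever is fully over against its stop, nothing else was disturbed, and the job was handed in at about 31 s of the 64 s allowed (no verdict came back).

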